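# Load the inspection cup and hold the loupe in focus

### The job

Lower the dark ball gently into the deep white cup, without dropping it or pressing it hard, so that it sits on the small ring in the middle of the cup, and let go of it. Then pick up the loupe by its handle and hold it level and still, lens centred over the ball, with the lens at the same height as the tip of the green pointer on the post (the focal height), touching nothing else with it. Finish while holding the loupe there; do not shift the pointer, and leave the tube rack, the amber jar and the blue dish where they are.

Things in the scene. Friction and masses are not known exactly. Their poses are not given: they have to be found in the camera images.
- stand: Fixed stand; origin on the table under the cup's centre. Grey plate 12 mm thick, x -75 to +145, y -75 to +75 mm. Deep white cup: inner floor 17, rim 72 mm above the table, outer diameter 116 (foot) to 128 mm (rim), wall 4. Seat ring in mid-floor: outer diameter 40, inner 28 mm, top 25 mm above the table. Steel post, diameter 12 mm, at x +125, top 230 mm above the table.
- cup_seat (a point): Where the ball's centre is when it sits on the seat ring: on the cup's axis, 42 mm above the table (25 mm above the cup's floor).
- pointer_tip (a point): Tip of the green pointer, mid-thickness; its height (130 to 190 mm above the table) is the focal height. The pointer (10 wide, 4 mm thick) reaches from a green collar (diameter 26, 16 mm high) on the post towards the cup; tip 80 mm from the cup's axis on the stand's +x side. The collar slides on the post if pushed with 4 N or more.
- ball_holder: Fixed holder on which the ball starts: black disc, diameter 64 mm, 5 mm thick, with an aluminium ring of 40 mm outer diameter up to 18 mm above the table. Origin under its centre on the table.
- ball_center (a point): Centre of the dark grey ball, diameter 44 mm, about 140 g (varies). At the start it sits on the holder ring, centre 35 mm above the table; more than half of it stands free and can be gripped at its centre from above. Its axes mean nothing.
- loupe_rest: Fixed wooden rest on which the loupe starts; origin on the table under the handle's grip point. Plate 175 x 50 x 8 mm (x -62 to +113) with two blocks: 40 mm wide under the handle's rear end (x -53 to -39, top 30 mm above the table) and 74 mm wide under the lens ring (x +80 to +110, top 34 mm). The handle is free underneath between them.
- loupe_grip (a point): Centre of the loupe's handle (green band), half-way up; 40 mm above the table at the start. Straight black handle with flat sides, 110 mm long (loupe's x), 18 wide (y), 20 high (z). x points to the lens, z up when level. The loupe weighs about 120 g (varies); its centre of mass is within 35 mm of this point, towards the lens.
- loupe_lens (a point): Centre of the loupe's lens, half-way through its thickness: 95 mm from the grip point along the loupe's x, at the same height when level. Black lens ring: outer diameter 68 mm, 12 mm thick. Its z axis is the lens axis, vertical when level.
- tube_rack_mid (a point): Bystander: wooden rack, 80 x 140 mm, with green-capped tubes up to 77 mm high; point at the centre 17.5 mm above the table.
- jar_mid (a point): Bystander: amber jar, diameter 52 mm, height 70 mm; point at its centre.
- dish_center (a point): Bystander: flat blue closed dish, diameter 80 mm, height 18 mm; point at its centre.
Mind the look-alikes: they are no part of the job. There is more than one size of the loupe_rest; the job needs the smallest.

How it is judged (in metres and radians):
On the way:
1. the ball sits on the seat ring in the cup (centre within 6 mm sideways, 4 mm in height), at rest and let go (horizontal distance between ball_center and cup_seat below 0.006 m and z of ball_center in the frame of cup_seat between -0.004 and 0.004 m and linear speed of ball below 0.03 m/s and contact force between ball and the fingers below 0.05 N), for 0.3 s.
At the end, for the whole second after the job is handed in: Ball untouched and at rest on the seat ring (6 mm sideways, 4 mm in height); loupe held still in the fingers, touching nothing else, lens centre within 10 mm sideways of the ball's centre and 7 mm of the pointer tip's height, lens axis within 0.14 rad of vertical (all of step 1 and horizontal distance between loupe_lens and ball_center below 0.01 m and z of loupe_lens in the frame of pointer_tip between -0.007 and 0.007 m and angle between loupe_lens's own z axis and vertical below 0.14 rad and linear speed of loupe below 0.03 m/s and angular speed of loupe below 0.15 rad/s and contact force between loupe and the fingers above 1 N and contact force between loupe and stand below 0.05 N and contact force between loupe and ball below 0.05 N and contact force between loupe and loupe_rest below 0.05 N and contact force between loupe and ball_holder below 0.05 N and contact force between loupe and tube_rack below 0.05 N and contact force between loupe and jar below 0.05 N and contact force between loupe and dish below 0.05 N); the arm keeps its last pose, push and grip.
It fails at once if the ball is dropped (moves faster than 0.5 m/s while not held) (linear speed of ball above 0.5 m/s and contact force between ball and the fingers below 0.05 N).
It fails at once if the ball is pressed or knocked hard against the stand (over 15 N) (contact force between ball and stand above 15 N).
It fails at once if the pointer is shifted by more than 4 mm (distance of pointer_tip from where it was at the start of the episode above 0.004 m).
It fails at once if the tube rack, jar or dish is moved by more than 15 mm (distance of any of tube_rack_mid, jar_mid, dish_center from where it was at the start of the episode above 0.015 m).
It also fails if it takes over 66 s, if anything falls off the work surface, if the arm or the gripper's body presses on something with over 40 N, if the wrist force passes 120 N, or if a joint passes its speed limit or range.

### The arm

A 7-joint arm with a two-finger parallel gripper is mounted at the origin on the work surface. World frame = base frame: x ahead of the robot, y to its left, z up, the work surface at z = 0. Lengths are in mm, angles in rad, forces in N, time in s.
With the tool pointing down it reaches from about 425 to 950 mm from the base axis. Payload 4.7 kg.
Tool frame: the origin (TCP) lies at the very end of the fingers, on their centre line; the grasp point (between the pads) lies 19 mm behind it; z points along the fingers, y is the direction in which the jaws open and shut (so a half turn about z gives the same grasp; the last joint's range is limited). The gripper opens to 85 mm and grips with 20 to 120 N. Pads are 22 mm wide; open, the fingers measure 114 mm over their backs; the gripper's body (76 mm by 85 mm) begins 54 mm behind the grasp point. The pads swing forward as they close: fully open they stand 13 mm farther back than shut.
Start: joints at [-0.029, 0.469, -0.049, 1.532, 0.024, 1.141, -0.082], TCP at [675.017, 0.046, 231.335] pointing down, gripper open.
Joint ranges: [-2.59, 2.59], [-0.33, 1.99], [-1.39, 1.29], [0.1, 2.45], [-1.04, 4.18], [0.21, 1.99], [-2.66, 2.66]. Speed limits (rad/s): [2.57, 2.57, 3.14, 3.14, 3.14, 3.14, 3.14].

### API

Orientations are given as a unit quaternion [w, x, y, z].
In Python, from workcell import state, viewer, job gives the robot as it stands.
- The arm moves only by the tool step_arm, never from a script. Its argument "moves" is a list of rows, each a list of 7 numbers: the turn, a rotation vector about the world's x, y, z in degrees, then the shift along the world's x, y, z in cm, then the closure in counts, from 0 (fully open) to 255 (shut). In form: [[wx, wy, wz, x, y, z, fingers], ...]. A call has 1 to 10 rows; each row is the pose to reach, as a shift and turn from the pose measured when the call began; what a row does not reach only later rows make up. A row lasts 1/8 s, in which the tool goes at most 62.5 mm and 10.7 degrees, less where a joint would pass 70% of its speed; a pose out of reach is approached as far as the arm can. A call with a gripper value outside its range is refused whole. The fingers move at their own pace and stop on an object; "newtons" is the grip in N (left out, the last holds). Time passes only in rows, so rows that repeat a pose let the fingers close. It gives the time, the measured TCP pose, the force and the opening at its end, in the units of the state.
- state(): the state, without advancing time (a new reading comes with each control period).
- viewer.get_image(name): name is "scene" or "side" or "wrist"; returns the picture (480x640x3 uint8, red, green, blue); there is no depth.
- viewer.get_calibration(name): a dict with "intrinsics" (3x3 intrinsics, pixels), "k1" (the pictures are not rectified: a ray, as slopes to the right and down, at radius r is drawn at 1 + k1 r^2 times it, then the intrinsics apply), "R" (3x3) and "t" (3): a world point X has camera coordinates R X + t. Camera axes: x right, y down, z forward; pixel columns grow to the right and rows downward; lengths in mm; the calibration is good to about 2 mm. A picture is of the moment at which its call begins: read the wrist's pose just before it. get_calibration takes no time and is no camera call; for the wrist camera it gives the pose at the moment of the call.
- job.sign_off(): hands the job in, once; it reports no verdict.
Trained networks look in the newest picture that a camera, given by its name, has taken for a name from the list of things; names that differ only in an ending like _2 or _b are one class to them, and where a whole thing is asked for, a point or a joint stands for the part that bears it (a point fixed in the world has none). Each returns a list of dicts, best first, with "p" (0 to 1); they miss things now and then, are a little off and sometimes report something else, mostly with a low value. They report only what shows in the picture. A call takes as long as a camera call. They do not tell look-alikes from the thing itself.
- viewer.silhouettes(camera, query): "region" (480x640 bool, what is visible of it) and "centre" ([column, row] in pixels, amid what is visible of it).
- viewer.pinpoint(camera, query): "centre" ([column, row] in pixels: a listed point, or the origin of a listed thing).
The state is a dict: "time": time; "qpos": joint angles; "joint_velocities": joint speeds; "effort": joint torques, N m; "position": TCP position; "eef_rot": TCP orientation; "contact_force": force on the tool from outside, world axes, zero at the start; "torque": the same for the moment, N m; "opening": opening from 0.0 (shut) to 1.0 (fully open).
Only numpy, scipy, OpenCV 4.12 (cv2) and the standard library are available. Lean on these libraries where they do the work, as an engineer would, in place of code of your own. Each camera call takes 0.05 s, during which the arm holds its last target.

## Working session

There is one attempt and no reset: what is moved stays moved. The work goes in short steps, Python scripts to look and compute and a tool call to move; the robot and the scene stay as the last step left them, time stands still between calls to the robot, and variables do not carry over. Pictures are saved under pics/ and viewed, and the job is handed in when it is done.

Besides the shell and the picture viewer there is one more tool, called after ">>>" in YAML: its name, and indented under it one key for each argument. step_arm: Moves the arm, as the interface text tells. Its arguments: {"type":"object","properties":{"moves":{"type":"array"},"newtons":{"type":"number"}},"required":["moves"]}

```bash
mkdir -p pics; ls; cat > h.py <<'E'
import numpy as np, cv2
from workcell import state, viewer, job
def snap(cam,fn):
    im=viewer.get_image(cam); cv2.imwrite('pics/'+fn,im[:,:,::-1]); return im
def ray(cal,px):
    K=np.array(cal['intrinsics'],float);R=np.array(cal['R'],float);t=np.array(cal['t'],float).ravel()
    d=np.array([(px[0]-K[0,2])/K[0,0],(px[1]-K[1,2])/K[1,1]])
    u=d.copy()
    for _ in range(50): u=d/(1+cal['k1']*(u@u))
    v=R.T@np.array([u[0],u[1],1.]); return -R.T@t, v/np.linalg.norm(v)
def atz(cal,px,z):
    o,v=ray(cal,px); return o+v*(z-o[2])/v[2]
def proj(cal,X):
    K=np.array(cal['intrinsics'],float);R=np.array(cal['R'],float);t=np.array(cal['t'],float).ravel()
    c=R@np.asarray(X,float)+t; u=c[:2]/c[2]; u=u*(1+cal['k1']*(u@u)); return np.array([K[0,0]*u[0]+K[0,2],K[1,1]*u[1]+K[1,2]])
def tri(obs):
    A=np.zeros((3,3));b=np.zeros(3)
    for cal,px in obs:
        o,v=ray(cal,px);P=np.eye(3)-np.outer(v,v);A+=P;b+=P@o
    X=np.linalg.solve(A,b)
    return X,[np.linalg.norm(proj(c,X)-np.array(p)) for c,p in obs]
E
python3 - <<'E'
from h import *
for c in ['scene','side','wrist']:
    snap(c,c+'0.png')
    cal=viewer.get_calibration(c); R=np.array(cal['R']);print(c,cal['k1'],-R.T@np.array(cal['t']).ravel(),R[2])
print(state())
E
```

```text
pics
scene 0.06732943699969716 [1176.23815716  559.37238057 1339.57619226] [-0.4662769  -0.3423827  -0.81569599]
side -0.06411440231638954 [ 332.57909026 -730.54065741 1002.45404471] [ 0.1247192   0.65147338 -0.74834989]
wrist -0.04687336437456595 [674.19235993  77.5503306  373.08358984] [-9.15800851e-04 -3.06032689e-01 -9.52020564e-01]
{'time': 0.15, 'qpos': array([-0.02889648,  0.46929705, -0.04857085,  1.53340118,  0.02409887,
        1.14100544, -0.0823269 ]), 'joint_velocities': array([ 0.00204911, -0.00347035, -0.00031754, -0.00198647, -0.00065688,
       -0.00051812, -0.00043069]), 'effort': array([ 3.33697863e-04, -5.10767841e+01, -4.67274967e-02, -2.37979531e+01,
        1.07760131e-02,  5.44104041e-03, -2.80327527e-05]), 'position': array([6.74560886e+02, 1.70877978e-03, 2.30482627e+02]), 'eef_rot': array([-5.18814480e-04,  7.07116184e-01,  7.07096966e-01, -5.59292068e-04]), 'contact_force': array([-0.18621995,  0.28388456,  0.47262005]), 'torque': array([-0.06221399, -0.01038927,  0.01312124]), 'opening': 0.9982743072873033}
```

View pics/scene0.png

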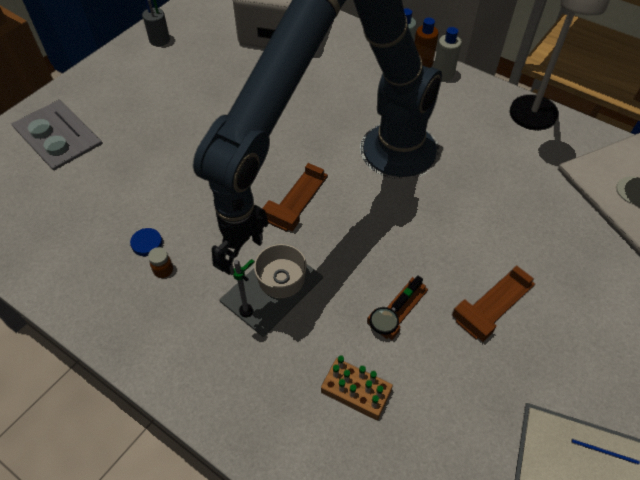

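View pics/side0.png

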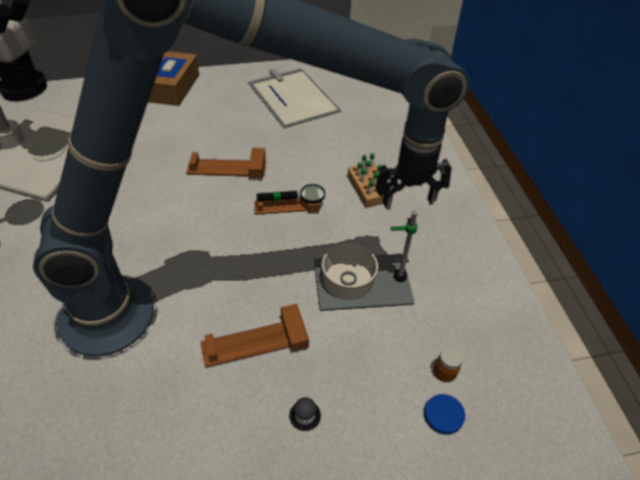

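View pics/wrist0.png

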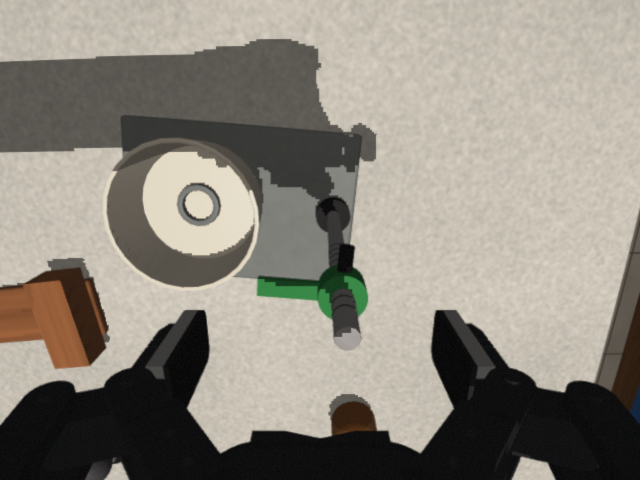

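```bash
python3 - <<'E'
from h import *
for c in ['scene','side']:
  for q in ['cup_seat','pointer_tip','ball_center','ball_holder','loupe_rest','loupe_grip','loupe_lens','stand','tube_rack_mid','jar_mid','dish_center']:
    print(c,q,[(np.round(d['centre'],1).tolist(),round(d['p'],2)) for d in viewer.pinpoint(c,q)][:5])
print(state()['time'])
E
```

```text
scene cup_seat [([278.5, 268.9], 0.83)]
scene pointer_tip [([257.6, 261.8], 0.64)]
scene ball_center []
scene ball_holder [([159.5, 263.9], 0.45)]
scene loupe_rest [([303.4, 188.6], 0.82), ([501.9, 294.6], 0.72), ([407.2, 300.3], 0.56)]
scene loupe_grip [([407.7, 295.9], 0.85)]
scene loupe_lens [([384.7, 320.4], 0.89), ([277.5, 270.5], 0.64)]
scene stand [([282.7, 282.2], 0.94)]
scene tube_rack_mid [([352.9, 388.7], 0.72)]
scene jar_mid [([158.2, 261.4], 0.56)]
scene dish_center [([145.8, 241.5], 0.86)]
side cup_seat [([349.2, 274.3], 0.68)]
side pointer_tip [([388.4, 225.7], 0.76)]
side ball_center []
side ball_holder [([304.1, 416.3], 0.7)]
side loupe_rest [([216.6, 168.0], 0.82), ([238.5, 346.1], 0.67), ([277.6, 210.9], 0.65)]
side loupe_grip [([276.7, 194.1], 0.92)]
side loupe_lens [([312.2, 190.9], 0.81)]
side stand [([345.7, 285.9], 0.69), ([313.9, 193.5], 0.45)]
side tube_rack_mid []
side jar_mid []
side dish_center [([443.3, 417.6], 0.71)]
1.25
```

The scene view shows the cup at (280,270), the loupe at (400,305) and the ball hidden behind the gripper. The side view shows the ball at (305,410), the cup at (349,270) and the pointer tip near (390,228). The loupe is on the smallest of the three rests.

```bash
python3 - <<'E'
from h import *
S=viewer.get_calibration('scene');D=viewer.get_calibration('side');W=viewer.get_calibration('wrist')
f=lambda a:np.round(a,1)
for n,a,b in [('seat',[278.5,268.9],[349.2,274.3]),('tip',[257.6,261.8],[388.4,225.7]),('grip',[407.7,295.9],[276.7,194.1]),('lens',[384.7,320.4],[312.2,190.9]),('stand',[282.7,282.2],[345.7,285.9]),('dish',[145.8,241.5],[443.3,417.6])]:
    X,e=tri([(S,a),(D,b)]);print(n,f(X),f(e))
print('ball',f(atz(D,[305,409],35)),'holder',f(atz(D,[304.1,416.3],0)))
print('jar',f(atz(S,[159,263],35)),f(atz(D,[448,363],35)))
print('seat side z42',f(atz(D,[349.2,274.3],42)),'scene',f(atz(S,[278.5,268.9],42)))
print('wrist ring z25',f(atz(W,[199,204.5],25)))
print('wrist tip on ray', f(atz(W,[258,286],150)),f(atz(W,[258,286],180)))
print('lens z40',f(atz(S,[384.7,320.4],40)),f(atz(D,[312.2,190.9],40)),'grip',f(atz(S,[407.7,295.9],40)),f(atz(D,[276.7,194.1],40)))
E
```

```text
seat [560.4  -9.8  44.5] [0.1 0.1]
tip [639.2   1.7 183. ] [0.4 0.4]
grip [432.9 287.7  38.3] [1.1 1. ]
lens [526.  279.5  44.6] [0.5 0.5]
stand [558.3  -0.9 -11.9] [0.1 0.2]
dish [ 676.4 -361.6    3.1] [0.  0.1]
ball [ 407.  -310.6   35. ] holder [ 405.4 -310.1   -0. ]
jar [ 716.4 -266.2   35. ] [ 713.7 -262.8   35. ]
seat side z42 [561.2  -8.1  42. ] scene [559.  -10.8  42. ]
wrist ring z25 [563.5  -1.5  25. ]
wrist tip on ray [635.6 -25.6 150. ] [640.8 -11.8 180. ]
lens z40 [524.9 278.   40. ] [526.  285.3  40. ] grip [436.6 287.2  40. ] [430.8 288.   40. ]
```

>>> step_arm:
  moves:
    - [0, 0, 0, 0, 0, 6, 0]
    - [0, 0, 0, -4, -3, 8, 0]
    - [0, 0, 0, -8, -7, 8, 0]
    - [0, 0, 0, -12, -12, 8, 0]
    - [0, 0, 0, -16, -16.5, 7, 0]
    - [0, 0, 0, -20, -21, 6, 0]
    - [0, 0, 0, -24, -25.5, 4, 0]
    - [0, 0, 0, -26.7, -30, 2, 0]
    - [0, 0, 0, -26.7, -31, 0, 0]
    - [0, 0, 0, -26.7, -31, 0, 0]

```text
time: 2.5
position: [406.8, -310.2, 230.3]
eef_rot: [-0.001, 0.708, 0.706, -0.0]
contact_force: [0.8, 0.5, 0.9]
opening: 1.003
```

```bash
python3 - <<'E'
from h import *
f=lambda a:np.round(a,1)
s=state();print(s['time'],s['position'],s['eef_rot'])
im=snap('wrist','wrist1.png');W=viewer.get_calibration('wrist')
pb=viewer.pinpoint('wrist','ball_center');ph=viewer.pinpoint('wrist','ball_holder');print(pb,ph)
for d in viewer.silhouettes('wrist','ball_center'): print(d['p'],d['centre'],d['region'].sum())
for d in pb: print('ball',f(atz(W,d['centre'],35)))
for d in ph: print('holder',f(atz(W,d['centre'],0)))
snap('scene','scene1.png');S=viewer.get_calibration('scene');D=viewer.get_calibration('side')
for q in ['ball_center','cup_seat','pointer_tip','ball_holder']:
  a=viewer.pinpoint('scene',q);print(q,[(d['centre'],d['p']) for d in a])
  if q=='ball_center':
    for d in a: print(f(atz(S,d['centre'],35)))
E
```

```text
2.5 [ 406.8056409  -310.21011836  230.26326897] [-1.38114626e-03  7.07883831e-01  7.06327459e-01 -3.07983573e-04]
[{'centre': [318.0, 205.2], 'p': 0.67}] []
0.84 [319.5, 204.6] 1961
ball [ 405.9 -309.5   35. ]
ball_center [([407.8, 296.3], 0.67), ([227.8, 179.7], 0.63)]
[434.5 286.9  35. ]
[ 407.3 -307.    35. ]
cup_seat [([276.6, 267.4], 0.63)]
pointer_tip [([257.5, 260.6], 0.68)]
ball_holder [([224.5, 187.7], 0.51)]
```

```bash
ls pics
```

```text
scene0.png
scene1.png
side0.png
wrist0.png
wrist1.png
```

View pics/wrist1.png

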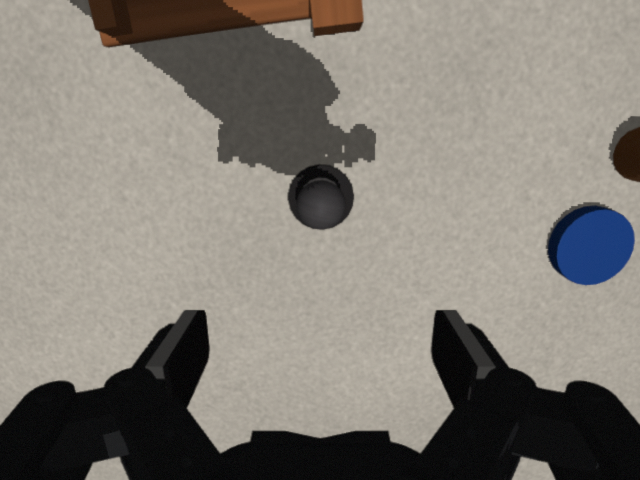

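View pics/scene1.png

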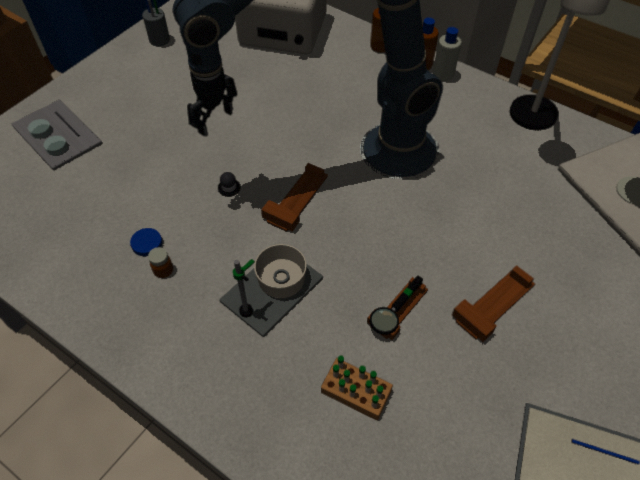

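The wrist view shows the holder disc around (321,197) with the ball at about (322,203), almost under the open fingers. In the scene view the ball is at (228,180).

```bash
python3 - <<'E'
from h import *
f=lambda a:np.round(a,1)
W=viewer.get_calibration('wrist')
print(f(atz(W,[321,197],4)),f(atz(W,[322,203.5],35)))
print(proj(W,[407,-309.5,35]),proj(W,[407,-309.5,5]))
E
```

```text
[ 409.4 -308.8    4. ] [ 410.1 -308.3   35. ]
[318.49350966 204.8503578 ] [318.55627154 197.90559063]
```

>>> step_arm:
  moves:
    - [0, 0, 0, 0.15, 0.1, -5, 0]
    - [0, 0, 0, 0.15, 0.1, -10, 0]
    - [0, 0, 0, 0.15, 0.1, -14.5, 0]
    - [0, 0, 0, 0.15, 0.1, -17, 0]
    - [0, 0, 0, 0.15, 0.1, -19, 0]
    - [0, 0, 0, 0.15, 0.1, -20.5, 0]
    - [0, 0, 0, 0.15, 0.1, -21.5, 0]
    - [0, 0, 0, 0.15, 0.1, -21.6, 0]
  newtons: 25

```text
time: 3.95
position: [409.9, -308.5, 15.5]
eef_rot: [0.0, 0.707, 0.707, 0.0]
contact_force: [0.4, -0.3, -0.3]
opening: 1.0
```

```bash
python3 - <<'E'
from h import *
snap('wrist','wrist2.png')
E
```

```text
(no output)
```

View pics/wrist2.png

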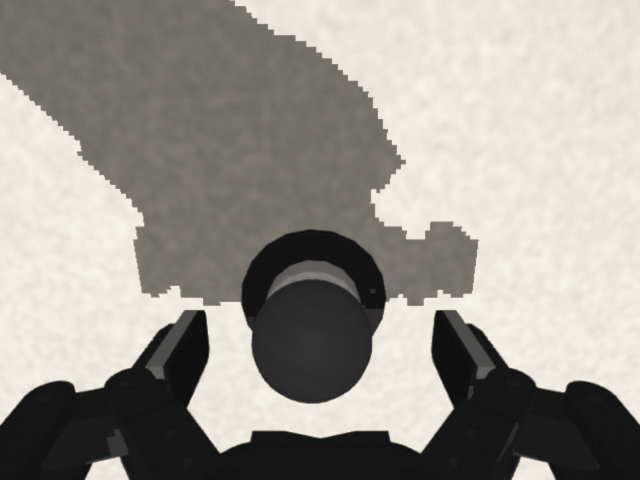

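The ball is centred at (312,342). The finger midline is at column 320, so I'm about 3 mm too far in x.

```bash
python3 - <<'E'
from h import *
W=viewer.get_calibration('wrist');print(state()['position'],atz(W,[312,341],35))
p=state()['position']
print(proj(W,[p[0],p[1],35]),proj(W,p))
E
```

```text
[ 410.10297715 -308.72879274   15.82646566] [ 406.71579918 -310.01609008   35.        ]
[321.29485125 337.93929595] [321.06226264 312.38715654]
```

>>> step_arm:
  moves:
    - [0, 0, 0, -0.3, -0.1, -0.1, 0]
    - [0, 0, 0, -0.3, -0.1, -0.1, 0]
    - [0, 0, 0, -0.3, -0.1, -0.1, 80]
    - [0, 0, 0, -0.3, -0.1, -0.1, 160]
    - [0, 0, 0, -0.3, -0.1, -0.1, 200]
    - [0, 0, 0, -0.3, -0.1, -0.1, 200]
    - [0, 0, 0, -0.3, -0.1, -0.1, 200]
    - [0, 0, 0, -0.3, -0.1, -0.1, 200]
  newtons: 25

```text
time: 5.0
position: [407.2, -309.8, 15.0]
eef_rot: [0.001, 0.707, 0.707, 0.0]
contact_force: [-1.5, 1.0, 4.2]
opening: 0.496
```

```bash
python3 - <<'E'
from h import *
snap('wrist','wrist3.png');print(state()['position'],state()['opening'],state()['contact_force'])
E
```

```text
[ 407.21206685 -309.7659053    14.99485361] 0.5011964462452901 [ 0.03430606 -0.25687023  4.39553465]
```

View pics/wrist3.png

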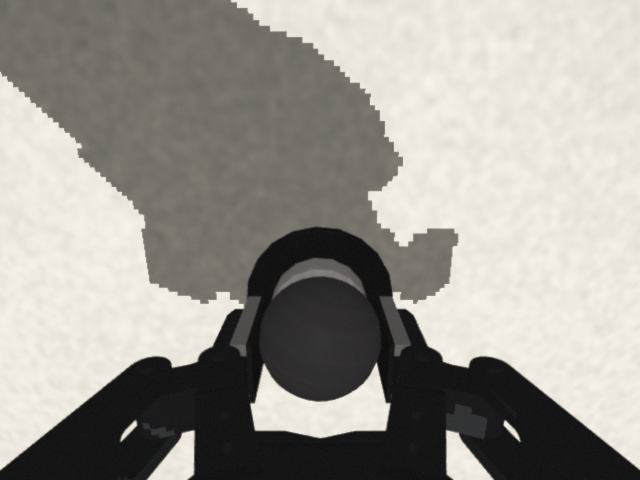

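The ball is gripped with the pads astride its middle, which is at (320,339). I'll lift it and carry it to above the cup.

>>> step_arm:
  moves:
    - [0, 0, 0, 0, 0, 1, 200]
    - [0, 0, 0, 0, 0, 4, 200]
    - [0, 0, 0, 0, 0, 8, 200]
    - [0, 0, 0, 0, 0, 13, 200]
    - [0, 0, 0, 2, 4, 17, 200]
    - [0, 0, 0, 4, 8, 20, 200]
    - [0, 0, 0, 6, 12.5, 22, 200]
    - [0, 0, 0, 8, 17, 22, 200]
    - [0, 0, 0, 10.5, 21.5, 22, 200]
    - [0, 0, 0, 13, 25, 22, 200]

```text
time: 6.3
position: [537.2, -57.6, 235.1]
eef_rot: [0.0, 0.706, 0.708, 0.0]
contact_force: [0.3, -0.7, -1.8]
opening: 0.501
```

>>> step_arm:
  moves:
    - [0, 0, 0, 1.5, 3, 0, 200]
    - [0, 0, 0, 2.3, 5.4, 0, 200]
    - [0, 0, 0, 2.3, 5.4, 0, 200]
    - [0, 0, 0, 2.3, 5.4, 0, 200]

```text
time: 6.8
position: [559.6, -4.8, 234.8]
eef_rot: [0.0, 0.707, 0.708, -0.0]
contact_force: [0.6, -0.1, -2.4]
opening: 0.498
```

```bash
python3 - <<'E'
from h import *
f=lambda a:np.round(a,1)
s=state();print(s['time'],s['position'],s['eef_rot'],s['opening'],s['contact_force'])
snap('wrist','wrist4.png');W=viewer.get_calibration('wrist')
for q,z in [('cup_seat',42),('pointer_tip',183)]:
  for d in viewer.pinpoint('wrist',q): print(q,d['p'],d['centre'],f(atz(W,d['centre'],z)))
snap('scene','scene4.png');snap('side','side4.png')
print(state()['position'])
E
```

```text
6.8 [559.61159809  -4.79823178 234.84438085] [ 3.92531847e-04  7.06614864e-01  7.07598078e-01 -4.90060305e-04] 0.49793273504572594 [ 0.61689465 -0.13557261 -2.39029495]
cup_seat 0.84 [323.9, 204.2] [562.9  -3.7  42. ]
cup_seat 0.39 [322.2, 193.7] [561.3   5.6  42. ]
pointer_tip 0.95 [470.8, 274.5] [641.5 -10.6 183. ]
[560.00889009  -4.63926457 235.19324298]
```

View pics/wrist4.png

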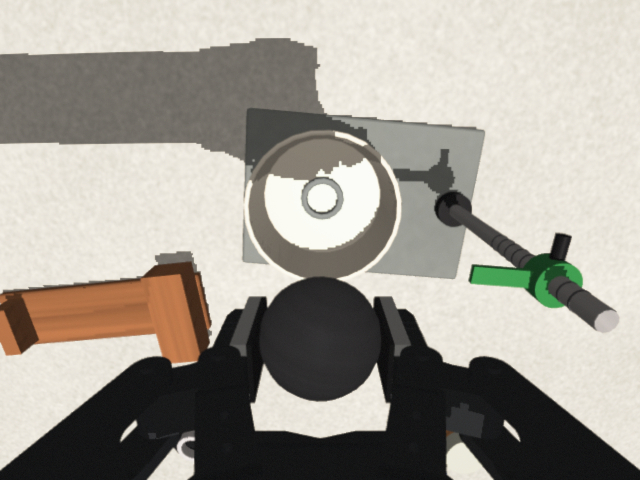

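View pics/side4.png

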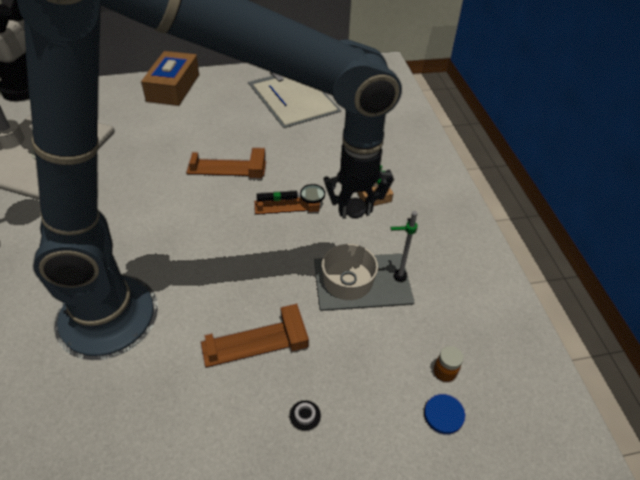

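The wrist view shows the seat ring at (322,198), the ball held at (320,339), and the pointer tip at (471,274). In the side view the ball is off its holder and in the gripper.

```bash
python3 - <<'E'
from h import *
from scipy.optimize import least_squares
f=lambda a:np.round(a,1)
W=viewer.get_calibration('wrist');S=viewer.get_calibration('scene');D=viewer.get_calibration('side')
p=state()['position'];print(f(p))
for dz in (17,20,23): print('ball proj',dz,f(proj(W,[p[0],p[1],p[2]+dz])))
im=cv2.imread('pics/wrist4.png');g=cv2.cvtColor(im,cv2.COLOR_BGR2HSV)
# ring: outer edge
for z,px in [(25,[322,198])]: print('ring',f(atz(W,px,z)))
# plate corners z12
for px in [[247,108],[484,130],[456,278],[243,262]]: print('plate',f(atz(W,px,12)))
for l,px in [('L',[246,205]),('R',[401,203]),('T',[323,130]),('B',[323,279])]: print('rim',l,f(atz(W,px,72)))
# scene / side ring centre
sc=cv2.imread('pics/scene4.png');sd=cv2.imread('pics/side4.png')
cv2.imwrite('pics/z1.png',np.hstack([cv2.resize(sc[225:345,195:345],None,fx=2.6,fy=4,interpolation=2)[:480],cv2.resize(sd[190:320,310:440],None,fx=3,fy=3.69,interpolation=2)[:480]]) if False else cv2.resize(sd[190:320,310:440],(600,600),interpolation=cv2.INTER_CUBIC))
cv2.imwrite('pics/z2.png',cv2.resize(sc[225:345,205:325],(600,600),interpolation=cv2.INTER_CUBIC))
E
```

```text
[560.   -4.6 235.2]
ball proj 17 [321.3 334.7]
ball proj 20 [321.3 339.2]
ball proj 23 [321.3 343.9]
ring [561.8  -1.2  25. ]
plate [494.5  78.2  12. ]
plate [710.1  59.9  12. ]
plate [699.7 -87.   12. ]
plate [482.5 -69.4  12. ]
rim L [500.4   3.   72. ]
rim R [624.9   4.7  72. ]
rim T [562.1  61.3  72. ]
rim B [562.5 -61.5  72. ]
```

View pics/z1.png

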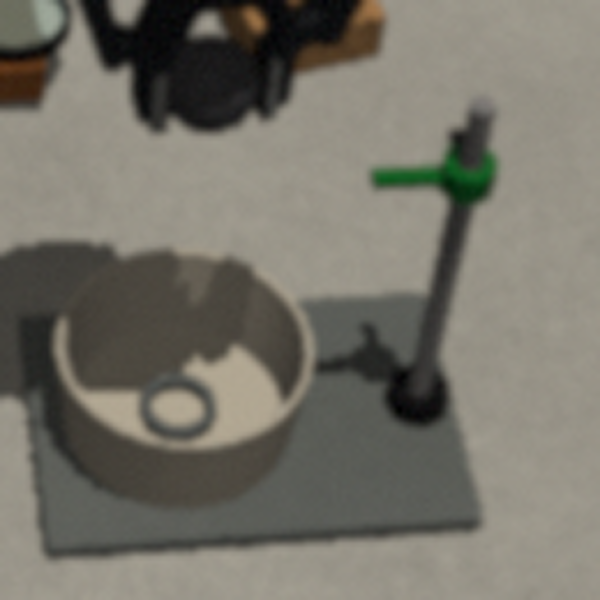

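View pics/z2.png

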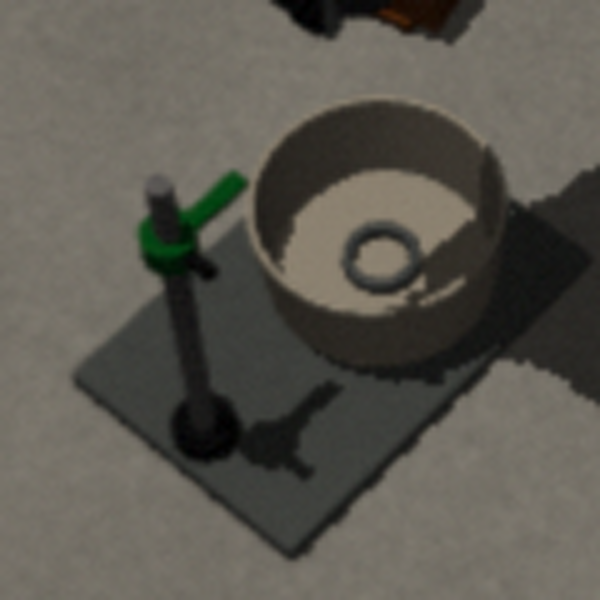

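```bash
python3 - <<'E'
from h import *
f=lambda a:np.round(a,1)
W=viewer.get_calibration('wrist');S=viewer.get_calibration('scene');D=viewer.get_calibration('side')
a=[281.4,276.4];b=[348.6,278.2];c=[322,198]
print('ring',f(atz(S,a,25)),f(atz(D,b,25)),f(atz(W,c,25)),*map(f,tri([(S,a),(D,b),(W,c)])))
a=[253.4,261];b=[391.3,228.4];c=[471,274]
for z in (170,175,180,185,190): print('tip',z,f(atz(S,a,z)),f(atz(D,b,z)),f(atz(W,c,z)))
print(*map(f,tri([(S,a),(D,b),(W,c)])))
E
```

```text
ring [564.1   1.3  25. ] [561.4  -6.4  25. ] [561.8  -1.2  25. ] [562.   -1.9  19.3] [0.4 0.3 0.5]
tip 170 [636.3 -13.3 170. ] [648.8   3.9 170. ] [647.6 -15.4 170. ]
tip 175 [638.6 -10.8 175. ] [ 6.469e+02 -5.000e-01  1.750e+02] [645.4 -13.3 175. ]
tip 180 [640.9  -8.4 180. ] [645.   -4.9 180. ] [643.3 -11.1 180. ]
tip 185 [643.2  -5.9 185. ] [643.1  -9.3 185. ] [641.2  -9.  185. ]
tip 190 [645.5  -3.5 190. ] [641.2 -13.7 190. ] [639.1  -6.9 190. ]
[642.5  -8.3 183.5] [0.7 0.5 2.9]
```

>>> step_arm:
  moves:
    - [0, 0, 0, 0.2, 0.3, -2, 200]
    - [0, 0, 0, 0.2, 0.3, -6, 200]
    - [0, 0, 0, 0.2, 0.3, -10, 200]
    - [0, 0, 0, 0.2, 0.3, -13.5, 200]
    - [0, 0, 0, 0.2, 0.3, -15.5, 200]
    - [0, 0, 0, 0.2, 0.3, -16.5, 200]
    - [0, 0, 0, 0.2, 0.3, -16.5, 200]
    - [0, 0, 0, 0.2, 0.3, -16.5, 200]

```text
time: 8.05
position: [562.9, -1.7, 71.2]
eef_rot: [0.001, 0.707, 0.707, 0.001]
contact_force: [-0.3, -0.1, -1.8]
opening: 0.495
```

```bash
python3 - <<'E'
from h import *
f=lambda a:np.round(a,1)
s=state();print(s['time'],s['position'],s['eef_rot'],s['opening'],s['contact_force'])
snap('wrist','wrist5.png');W=viewer.get_calibration('wrist')
p=s['position']
print(proj(W,[p[0],p[1],25]),proj(W,[562,-1.3,25]),[proj(W,[562+dx,-1.3+dy,72]) for dx,dy in ((-60,0),(60,0),(0,60))])
E
```

```text
8.05 [562.90470975  -1.69198161  71.23557715] [0.00120495 0.70690964 0.70730226 0.00090309] 0.49531066099827403 [-0.31454078 -0.11528128 -1.7869519 ]
[320.54378241 269.44201943] [318.81298011 268.74725629] [array([172.70869974, 312.07524437]), array([464.80006049, 311.8042381 ]), array([318.95087342, 163.79080536])]
```

View pics/wrist5.png

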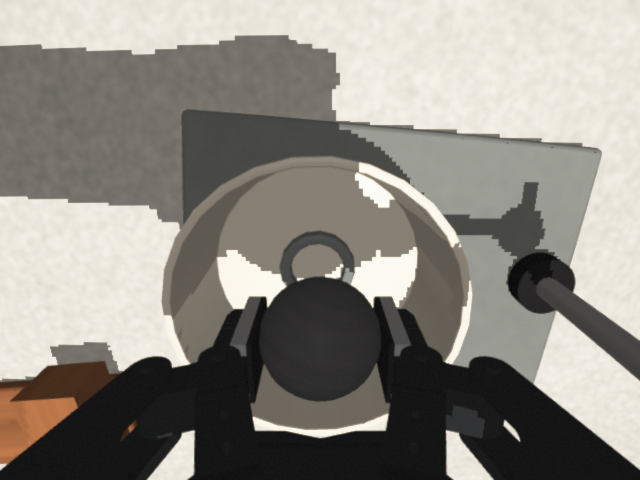

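The ring spans columns 280–354, so its centre is about 317, with its top edge at row 231. Rim: left ~163, right ~471, top ~157.

```bash
python3 - <<'E'
from h import *
f=lambda a:np.round(a,1)
W=viewer.get_calibration('wrist')
print('ring top',f(atz(W,[317,231.5],25)),'L',f(atz(W,[280,265],25)),'R',f(atz(W,[354,265],25)))
print('rim L',f(atz(W,[163,290],72)),'R',f(atz(W,[471,290],72)),'T',f(atz(W,[320,156.5],72)))
p=state()['position'];print(f(p),proj(W,[p[0],p[1],p[2]+20]))
E
```

```text
ring top [561.1  19.   25. ] L [541.8   0.8  25. ] R [580.3   0.8  25. ]
rim L [499.2   8.6  72. ] R [623.3   8.5  72. ] T [562.4  61.3  72. ]
[562.9  -1.7  71.3] [321.44859501 339.176804  ]
```

>>> step_arm:
  moves:
    - [0, 0, 0, -0.15, 0, -0.5, 200]
    - [0, 0, 0, -0.15, 0, -2, 200]
    - [0, 0, 0, -0.15, 0, -3.2, 200]
    - [0, 0, 0, -0.15, 0, -4, 200]
    - [0, 0, 0, -0.15, 0, -4.4, 200]
    - [0, 0, 0, -0.15, 0, -4.5, 200]
    - [0, 0, 0, -0.15, 0, -4.5, 200]

```text
time: 8.98
position: [561.6, -1.6, 26.5]
eef_rot: [0.001, 0.707, 0.707, 0.001]
contact_force: [-0.4, -0.0, -1.0]
opening: 0.501
```

```bash
python3 - <<'E'
from h import *
s=state();print(s['time'],s['position'],s['opening'],s['contact_force'])
snap('wrist','wrist6.png')
E
```

```text
8.975 [561.61673328  -1.63987787  26.46806028] 0.5006938234923697 [-0.43253448 -0.00708686 -1.03493059]
```

View pics/wrist6.png

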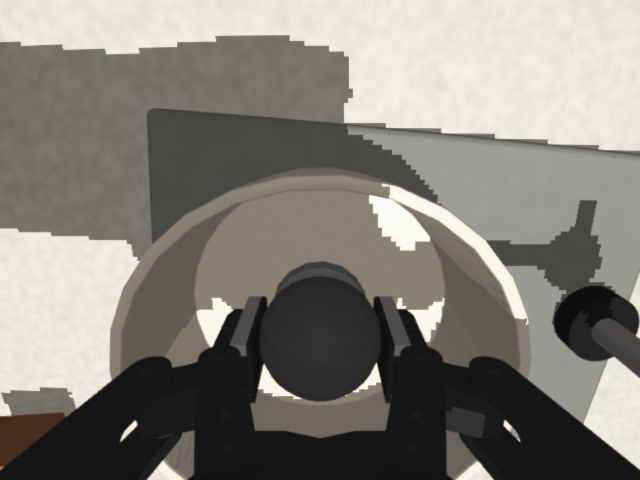

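The ring arc spans 275–366 and the rim 110–529. Both are centred under the ball at column 320.5, so I'll lower slowly.

>>> step_arm:
  moves:
    - [0, 0, 0, 0, 0, -0.1, 200]
    - [0, 0, 0, 0, 0, -0.2, 200]
    - [0, 0, 0, 0, 0, -0.3, 200]
    - [0, 0, 0, 0, 0, -0.3, 200]

```text
time: 9.52
position: [561.6, -1.6, 23.5]
eef_rot: [0.001, 0.707, 0.707, 0.001]
contact_force: [-0.7, -1.0, -1.4]
opening: 0.499
```

>>> step_arm:
  moves:
    - [0, 0, 0, 0, 0, -0.1, 200]
    - [0, 0, 0, 0, 0, -0.1, 200]

```text
time: 9.78
position: [561.8, -1.8, 22.8]
eef_rot: [0.002, 0.707, 0.707, 0.001]
contact_force: [0.0, 0.0, 0.4]
opening: 0.501
```

>>> step_arm:
  moves:
    - [0, 0, 0, 0, 0, -0.05, 200]
    - [0, 0, 0, 0, 0, -0.05, 200]

```text
time: 10.02
position: [561.8, -2.0, 22.5]
eef_rot: [0.002, 0.707, 0.707, 0.001]
contact_force: [-1.1, -0.4, 2.9]
opening: 0.501
```

>>> step_arm:
  moves:
    - [0, 0, 0, 0, 0, 0, 125]
    - [0, 0, 0, 0, 0, 0, 115]
    - [0, 0, 0, 0, 0, 0, 105]
    - [0, 0, 0, 0, 0, 0, 95]
    - [0, 0, 0, 0, 0, 0, 85]
    - [0, 0, 0, 0, 0, 0, 85]
    - [0, 0, 0, 0, 0, 0, 85]

```text
time: 10.9
position: [561.8, -2.0, 22.5]
eef_rot: [0.002, 0.707, 0.707, 0.001]
contact_force: [0.9, -0.2, 0.1]
opening: 0.669
```

```bash
python3 - <<'E'
from h import *
s=state();print(s['time'],s['position'],s['opening'],s['contact_force'])
snap('wrist','wrist7.png')
E
```

```text
10.9 [561.83640212  -1.97340954  22.53360711] 0.6687379204971813 [ 0.86535733 -0.22966971  0.05210735]
```

View pics/wrist7.png

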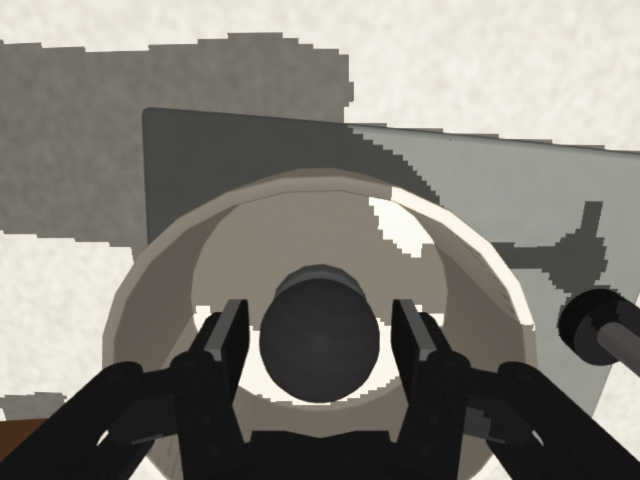

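The ball is free of the pads and sits at (320,340) on the ring. Next: rise straight up, then go to the loupe while turning −90° (jaws along y).

>>> step_arm:
  moves:
    - [0, 0, 0, 0, 0, 0.6, 85]
    - [0, 0, 0, 0, 0, 3, 85]
    - [0, 0, 0, 0, 0, 8, 85]
    - [0, 0, 0, 0, 0, 14, 0]
    - [0, 0, 0, 0, 0, 20, 0]
    - [0, 0, 0, -2, 4, 23, 0]
    - [0, 0, -10, -4, 9, 23, 0]
    - [0, 0, -20, -6.5, 14, 23, 0]
    - [0, 0, -30, -9, 19, 22, 0]
    - [0, 0, -40, -11, 24, 20, 0]

```text
time: 12.2
position: [454.1, 233.8, 225.9]
eef_rot: [0.002, 0.903, 0.43, 0.002]
contact_force: [0.7, 0.9, -0.4]
opening: 1.003
```

```bash
python3 - <<'E'
from h import *
f=lambda a:np.round(a,1)
s=state();print(s['time'],s['position'],s['qpos'],s['contact_force'])
S=viewer.get_calibration('scene');D=viewer.get_calibration('side')
snap('scene','scene8.png');snap('side','side8.png')
for c,C in (('scene',S),('side',D)):
  for q,z in (('ball_center',42),('cup_seat',42),('loupe_grip',40),('loupe_lens',40)):
    for d in viewer.pinpoint(c,q): print(c,q,round(d['p'],2),d['centre'],f(atz(C,d['centre'],z)))
E
```

```text
12.2 [454.11603611 233.83485241 225.94155697] [-0.45581204  0.20961453 -0.12187637  1.92156821  0.03509048  1.00850557
 -1.27528232] [ 0.66304915  0.85141743 -0.36784361]
scene ball_center 0.49 [282.8, 271.9] [559.7   3.2  42. ]
scene cup_seat 0.7 [280.2, 268.6] [555.8  -7.9  42. ]
scene loupe_grip 0.86 [404.9, 294.3] [436.7 279.5  40. ]
scene loupe_grip 0.61 [354.2, 388.2] [704.4 312.9  40. ]
scene loupe_grip 0.59 [284.3, 282.1] [579.9  23.4  40. ]
scene loupe_lens 0.94 [383.1, 321.7] [530.  276.8  40. ]
side ball_center 0.66 [350.7, 273.5] [565.2  -6.4  42. ]
side ball_center 0.23 [307.4, 418.0] [ 408.  -332.1   42. ]
side cup_seat 0.66 [348.4, 272.0] [560.9  -1.2  42. ]
side cup_seat 0.37 [350.0, 271.6] [564.8  -0.7  42. ]
side loupe_grip 0.64 [278.4, 194.4] [435.1 286.1  40. ]
side loupe_lens 0.58 [312.7, 191.3] [527.  283.5  40. ]
```

View pics/side8.png

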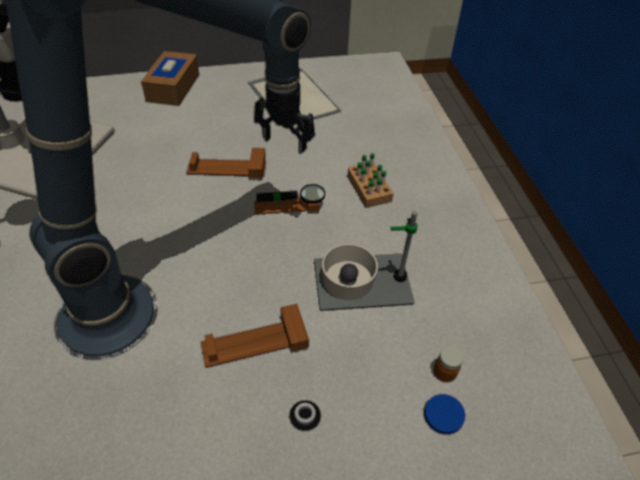

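The side view shows the ball resting in the cup at (349,272). Now I'll finish the turn above the loupe.

>>> step_arm:
  moves:
    - [0, 0, -10, -1, 2.5, -1, 0]
    - [0, 0, -20, -2, 5, -2.5, 0]
    - [0, 0, -30, -2, 5, -2.5, 0]
    - [0, 0, -40, -2, 5, -2.5, 0]
    - [0, 0, -50, -2, 5, -2.5, 0]
    - [0, 0, -50, -2, 5, -2.5, 0]
    - [0, 0, -50, -2, 5, -2.5, 0]

```text
time: 13.58
position: [435.6, 280.7, 200.3]
eef_rot: [0.002, 1.0, 0.011, -0.0]
contact_force: [0.5, -0.2, 0.2]
opening: 1.002
```

```bash
python3 - <<'E'
from h import *
f=lambda a:np.round(a,1)
s=state();print(s['time'],s['position'],s['eef_rot'],s['qpos'])
W=viewer.get_calibration('wrist')
snap('wrist','wrist9.png')
for q,z in (('loupe_grip',40),('loupe_lens',40),('loupe_rest',0)):
    for d in viewer.pinpoint('wrist',q): print(q,round(d['p'],2),d['centre'],f(atz(W,d['centre'],z)))
E
```

```text
13.575 [435.63204284 280.7229556  200.29728616] [ 2.24080363e-03  9.99939592e-01  1.07605912e-02 -3.40798711e-05] [-0.63884768  0.24783294 -0.02029841  1.93609024  0.01038664  0.96050247
 -2.21377215]
loupe_grip 0.77 [316.3, 224.1] [428.7 281.8  40. ]
loupe_lens 0.65 [326.8, 99.4] [524.2 275.9  40. ]
loupe_rest 0.81 [316.2, 212.4] [428.5 282.    0. ]
loupe_rest 0.59 [130.6, 355.8] [272.2 471.7   0. ]
```

View pics/wrist9.png

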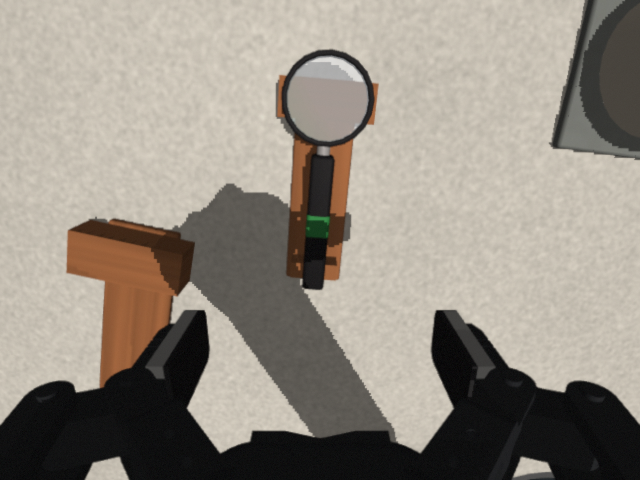

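The loupe is in view: lens centre (327,98), green band centre (318,226), handle end (313,288).

```bash
python3 - <<'E'
from h import *
f=lambda a:np.round(a,1)
W=viewer.get_calibration('wrist')
g=atz(W,[318,226],48);l=atz(W,[327.5,98],44);r=atz(W,[313.5,287],48)
print(f(g),f(l),f(r),np.linalg.norm((l-g)[:2]),np.degrees(np.arctan2(*(l-g)[1::-1])),np.degrees(np.arctan2(*(l-r)[1::-1])))
print(proj(W,[435.6,280.7,40]))
E
```

```text
[429.3 280.6  48. ] [524.9 275.5  44. ] [376.7 283.3  48. ] 95.73981782925 -3.0403994686186557 -3.0168311452992915
[318.03087289 215.66154544]
```

>>> step_arm:
  moves:
    - [0, 0, -4, 0, 0, -3, 0]
    - [0, 0, -4, 0, 0, -8, 0]
    - [0, 0, -4, 0.2, 0, -11, 0]
    - [0, 0, -4, 0.2, 0, -11.5, 0]
    - [0, 0, -4, 0.2, 0, -11.5, 0]
  newtons: 60

```text
time: 14.4
position: [438.0, 281.2, 85.8]
eef_rot: [0.002, 1.0, -0.025, 0.0]
contact_force: [-0.6, 0.6, 0.5]
opening: 1.002
```

```bash
python3 - <<'E'
from h import *
f=lambda a:np.round(a,1)
s=state();print(s['time'],s['position'],s['eef_rot'])
W=viewer.get_calibration('wrist')
snap('wrist','wrist10.png')
p=s['position'];print(proj(W,[p[0],p[1],48]),proj(W,[p[0],p[1],40]))
E
```

```text
14.4 [437.95507107 281.18011646  85.84706375] [ 1.95559651e-03  9.99693995e-01 -2.46590735e-02  1.48429642e-04]
[317.97769754 276.50438245] [317.97094425 270.42806781]
```

View pics/wrist10.png

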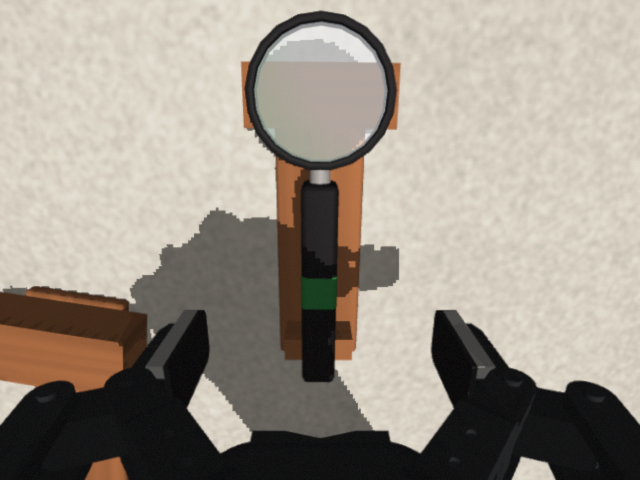

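The handle is vertical at column 319.5, between the fingers, which are centred at 320. The TCP is about 8 mm lens-ward of the band (row 292), as intended.

>>> step_arm:
  moves:
    - [0, 0, 0, 0, 0, -2.5, 0]
    - [0, 0, 0, 0, 0, -4.5, 0]
    - [0, 0, 0, 0, 0, -6, 0]
    - [0, 0, 0, 0, 0, -6.6, 0]
    - [0, 0, 0, 0, 0, -6.6, 100]
    - [0, 0, 0, 0, 0, -6.6, 180]
    - [0, 0, 0, 0, 0, -6.6, 230]
    - [0, 0, 0, 0, 0, -6.6, 240]
    - [0, 0, 0, 0, 0, -6.6, 240]
    - [0, 0, 0, 0, 0, -6.6, 240]
  newtons: 60

```text
time: 15.7
position: [438.7, 281.7, 20.9]
eef_rot: [0.001, 1.0, -0.025, 0.001]
contact_force: [-0.3, -0.8, 5.7]
opening: 0.202
```

```bash
python3 - <<'E'
from h import *
f=lambda a:np.round(a,1)
s=state();print(s['time'],s['position'],s['eef_rot'],s['opening'],s['contact_force'],s['torque'])
snap('wrist','wrist11.png')
E
```

```text
15.7 [438.65209141 281.70716274  20.93413063] [ 0.00125906  0.99969317 -0.02471694  0.00102422] 0.20184980790525348 [-0.32176517 -0.84611597  5.68877714] [-0.12587912  0.13962607 -0.07957032]
```

View pics/wrist11.png

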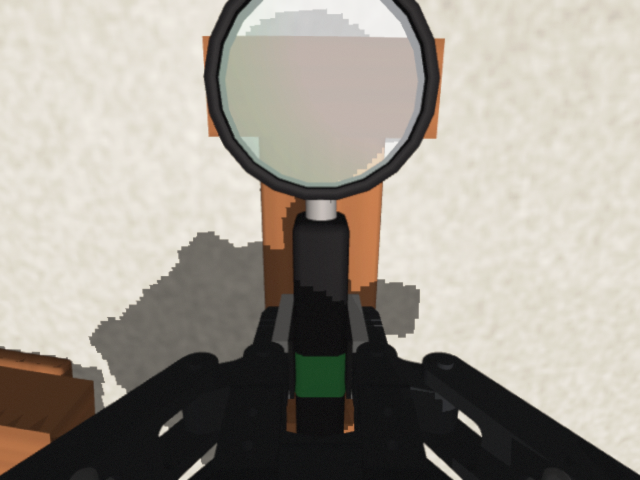

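The loupe is gripped at opening 0.20 (about 18 mm) with the handle straight. I'll lift it and carry it over.

>>> step_arm:
  moves:
    - [0, 0, 0, 0, 0, 0.5, 240]
    - [0, 0, 0, 0, 0, 2, 240]
    - [0, 0, 0, 0, 0, 5, 240]
    - [0, 0, 0, 0, 0, 9, 240]
    - [0, 0, 0, 0, 0, 13, 240]
    - [0, 0, 0, 0, 0, 17, 240]
    - [0, 0, 0, 0, 0, 19, 240]
    - [0, 0, 0, 0, 0, 19, 240]

```text
time: 16.75
position: [439.3, 282.2, 213.1]
eef_rot: [-0.0, 1.0, -0.025, 0.003]
contact_force: [0.6, 0.2, -1.6]
opening: 0.2
```

>>> step_arm:
  moves:
    - [0, 0, 0, 0.3, -2, 0, 240]
    - [0, 0, 0, 0.8, -6, 0, 240]
    - [0, 0, 0, 1.3, -10, 0, 240]
    - [0, 0, 0, 1.8, -14, 0, 240]
    - [0, 0, 0, 2.3, -18, 0, 240]
    - [0, 0, 0, 2.8, -22, 0, 240]
    - [0, 0, 0, 3.2, -25.5, 0, 240]
    - [0, 0, 0, 3.5, -27.5, 0, 240]
    - [0, 0, 0, 3.5, -27.8, 0, 240]
    - [0, 0, 0, 3.5, -27.8, 0, 240]

```text
time: 18.0
position: [473.6, 4.2, 212.4]
eef_rot: [-0.0, 1.0, -0.025, 0.002]
contact_force: [-0.1, -0.1, -2.1]
opening: 0.199
```

```bash
python3 - <<'E'
from h import *
f=lambda a:np.round(a,1)
s=state();print(s['time'],s['position'],s['eef_rot'],s['opening'],s['contact_force'],s['torque'])
snap('wrist','wrist12.png');snap('side','side12.png');snap('scene','scene12.png')
for c in ('wrist','side','scene'):
  for q in ('loupe_lens','ball_center','pointer_tip','loupe_grip'):
    print(c,q,[(np.round(d['centre'],1).tolist(),round(d['p'],2)) for d in viewer.pinpoint(c,q)])
E
```

```text
18.0 [473.5510633    4.17929829 212.41039121] [-1.00471812e-04  9.99689324e-01 -2.48527692e-02  1.89355476e-03] 0.19898066715149487 [-0.09887338 -0.11439628 -2.06516276] [0.01394807 0.09849622 0.03588897]
wrist loupe_lens [([319.5, 86.7], 0.73)]
wrist ball_center []
wrist pointer_tip []
wrist loupe_grip [([318.1, 363.5], 0.82)]
side loupe_lens [([354.1, 214.0], 0.84)]
side ball_center [([348.4, 271.4], 0.6)]
side pointer_tip [([387.3, 227.0], 0.57)]
side loupe_grip [([310.8, 218.7], 0.95)]
scene loupe_lens [([275.1, 226.8], 0.88), ([227.4, 185.2], 0.72)]
scene ball_center [([281.3, 271.4], 0.53)]
scene pointer_tip [([255.4, 260.7], 0.46)]
scene loupe_grip [([306.4, 199.1], 0.59), ([227.2, 186.1], 0.36)]
```

View pics/wrist12.png

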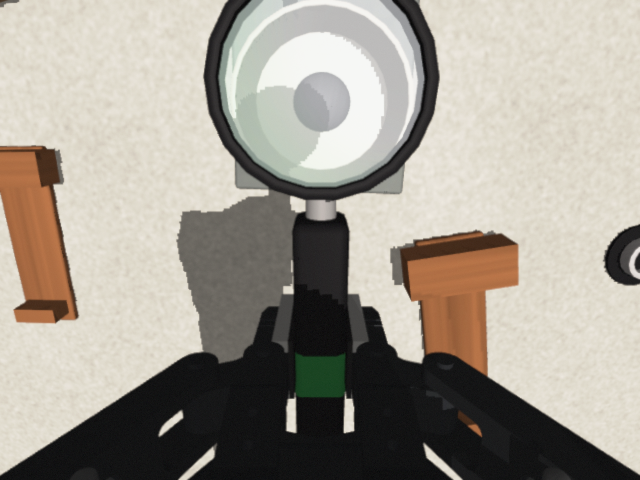

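View pics/side12.png

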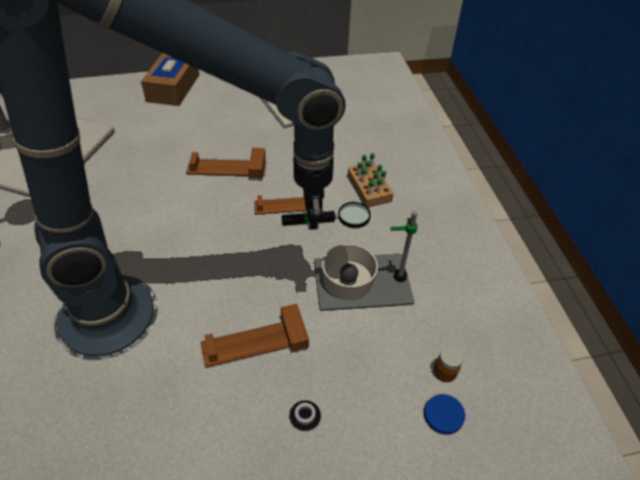

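View pics/scene12.png

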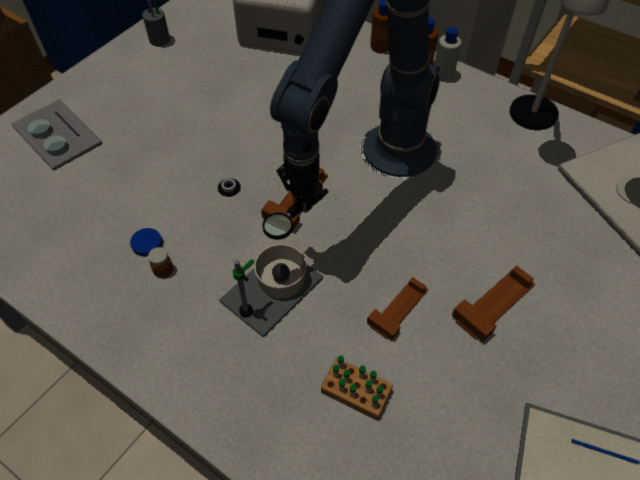

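The wrist view shows the ball at (321,101) through the lens, and the lens ring (205–438, bottom edge 199) sits exactly as it did before the lift, so nothing slipped. Next I'll refine the pointer's height using the stand's known geometry.

```bash
python3 - <<'E'
from h import *
sc=cv2.imread('pics/scene12.png');sd=cv2.imread('pics/side12.png')
cv2.imwrite('pics/z3.png',cv2.convertScaleAbs(cv2.resize(sd[200:312,300:420],(750,700)[0:2] if 0 else (600,560),interpolation=cv2.INTER_CUBIC),alpha=1.5))
cv2.imwrite('pics/z4.png',cv2.convertScaleAbs(cv2.resize(sc[205:335,210:330],(552,598),interpolation=cv2.INTER_CUBIC),alpha=1.7))
E
```

```text
(no output)
```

View pics/z3.png

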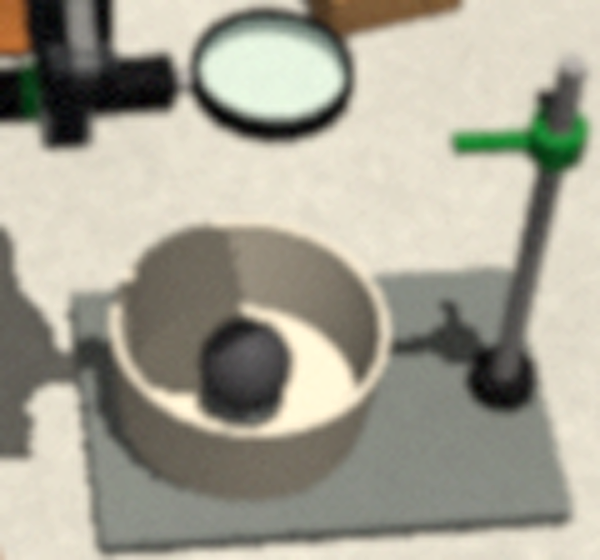

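View pics/z4.png

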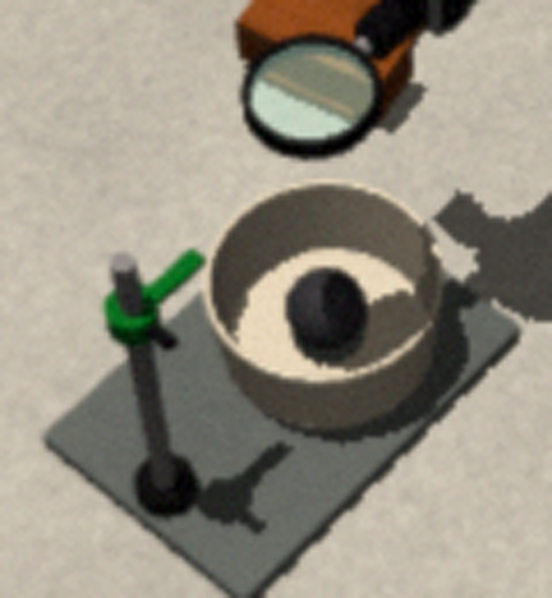

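```bash
cat > fit.py <<'E'
from h import *
from scipy.optimize import least_squares
f=lambda a:np.round(a,1)
S=viewer.get_calibration('scene');D=viewer.get_calibration('side')
obs=[('D','post',(414.4,213)),('D','tip',(390.8,228.6)),('D','ball',(349,274)),('D','rim',(350.2,266.2)),('D','c--',(320,309)),('D','c+-',(414,303.4)),('D','c-+',(314.4,259)),('D','c++',(403,253.6)),
('S','post',(236.7,262)),('S','tip',(253.5,261.1)),('S','ball',(281.1,273.3)),('S','rim',(280,266.1)),('S','c+-',(219.8,300.7)),('S','c-+',(323,277.4)),('S','c++',(264.3,335))]
def pts(x,y,th,zt):
    c,s=np.cos(th),np.sin(th);w=lambda a,b,z:[x+c*a-s*b,y+s*a+c*b,z]
    return dict(post=w(125,0,230),tip=w(80,0,zt),ball=w(0,0,42),rim=w(0,0,72),**{'c--':w(-75,-75,12),'c+-':w(145,-75,12),'c-+':w(-75,75,12),'c++':w(145,75,12)})
def res(q,det=False):
    P=pts(*q[:4]);o={'D':q[4:6],'S':q[6:8]};C={'D':D,'S':S}
    r=[(proj(C[k],P[n])+o[k]-px) for k,n,px in obs]
    if det:
        for (k,n,_),e in zip(obs,r): print(k,n,f(e))
    return np.concatenate([np.ravel(r)]+[np.array([(q[0]-561.3)/3,(q[1]+1.5)/3]),np.array(q[4:8])/2])
s=least_squares(res,[561,-1.5,-.08,183,0,0,0,0],loss='soft_l1')
print(f(s.x[:2]),np.degrees(s.x[2]),s.x[3:]);res(s.x,1)
P=pts(*s.x[:4]);print('tip',f(P['tip']))
J=s.jac;print('sd z',np.sqrt(np.linalg.inv(J.T@J)[3,3]))
off={'D':s.x[4:6],'S':s.x[6:8]}
E
python3 - <<'E'
from fit import *
a=np.array([278,226.1])-off['S'];b=np.array([354.6,214.8])-off['D']
print('lens',*map(f,tri([(S,a),(D,b)])))
W=viewer.get_calibration('wrist');p=state()['position'];z=p[2]+19
print(f(p))
for n,px,h in [('band',[320,375],z+10),('lensbot',[321.5,199],z),('L',[205,78],z+3),('R',[438,78],z+3)]: print(n,f(atz(W,px,h)))
E
```

```text
[561.2  -1.5] -4.935738769588505 [186.85144553   0.56958457   1.30911856   0.27834474   1.40130838]
D post [0.4 0.6]
D tip [0.1 0.3]
D ball [ 0.1 -0.6]
D rim [-0.2 -1. ]
D c-- [-0.2  0.6]
D c+- [ 1.1 -0.2]
D c-+ [-0.5 -0.2]
D c++ [-0.8  0. ]
S post [0.2 0.8]
S tip [-0.1 -0.4]
S ball [ 0.1 -0.5]
S rim [0.6 0. ]
S c+- [-0.9 -0.3]
S c-+ [ 1.  -0.8]
S c++ [-1.1  1.6]
tip [640.9  -8.4 186.9]
sd z 2.877743804944216
lens [5.599e+02 4.000e-01 2.340e+02] [0.1 0.1]
[474.3   4.2 213.1]
band [465.8   3.8 242.1]
lensbot [5.256e+02 4.000e-01 2.321e+02]
L [563.8  32.5 235.1]
R [560.4 -35.3 235.1]
```

The estimates agree. The tip height is about 185–186 mm: the fit gives 187, the wrist ray 186, and about 185 relative to the lens and post top. The lens is already within about 1 mm sideways of the ball, so I'll lower by 4.6 cm.

>>> step_arm:
  moves:
    - [0, 0, 0, 0.05, -0.1, -1, 240]
    - [0, 0, 0, 0.05, -0.1, -2.2, 240]
    - [0, 0, 0, 0.05, -0.1, -3.4, 240]
    - [0, 0, 0, 0.05, -0.1, -4.2, 240]
    - [0, 0, 0, 0.05, -0.1, -4.6, 240]
    - [0, 0, 0, 0.05, -0.1, -4.6, 240]
    - [0, 0, 0, 0.05, -0.1, -4.6, 240]
    - [0, 0, 0, 0.05, -0.1, -4.6, 240]

```text
time: 19.75
position: [475.1, 3.2, 167.5]
eef_rot: [-0.0, 1.0, -0.025, 0.003]
contact_force: [-0.3, -0.2, -2.3]
opening: 0.203
```

```bash
python3 - <<'E'
from h import *
s=state();print(s['time'],s['position'],s['eef_rot'],s['opening'],s['contact_force'],s['torque'])
snap('wrist','wrist13.png');sd=snap('side','side13.png')[:,:,::-1];sc=snap('scene','scene13.png')[:,:,::-1]
cv2.imwrite('pics/z5.png',cv2.convertScaleAbs(cv2.resize(sd[200:312,300:420],(600,560),interpolation=cv2.INTER_CUBIC),alpha=1.5))
cv2.imwrite('pics/z6.png',cv2.convertScaleAbs(cv2.resize(sc[205:335,210:330],(552,598),interpolation=cv2.INTER_CUBIC),alpha=1.7))
for c in ('side','scene'):
  for q in ('loupe_lens','pointer_tip','ball_center'):
    print(c,q,[(np.round(d['centre'],1).tolist(),round(d['p'],2)) for d in viewer.pinpoint(c,q)])
E
```

```text
19.75 [475.10790156   3.20810698 167.45263725] [-1.74927715e-04  9.99688400e-01 -2.47618686e-02  3.15008402e-03] 0.20269945118844668 [-0.29184211 -0.18488026 -2.27304562] [-0.01621667  0.09303736 -0.01570184]
side loupe_lens [([355.7, 229.6], 0.63), ([388.2, 224.7], 0.43)]
side pointer_tip [([386.6, 225.7], 0.46)]
side ball_center [([349.9, 270.5], 0.85)]
scene loupe_lens [([275.7, 238.0], 0.8)]
scene pointer_tip [([255.4, 258.0], 0.74)]
scene ball_center [([282.2, 273.6], 0.52)]
```

View pics/z5.png

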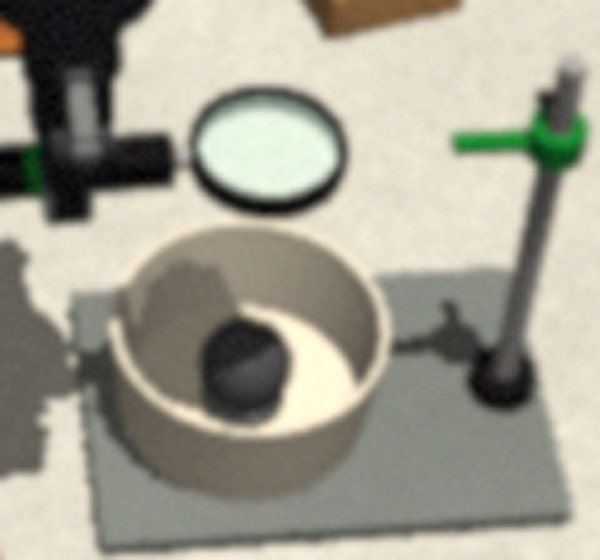

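View pics/z6.png

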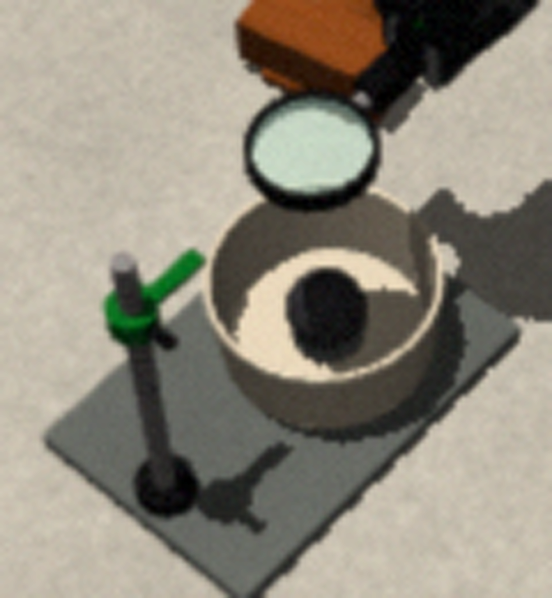

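View pics/wrist13.png

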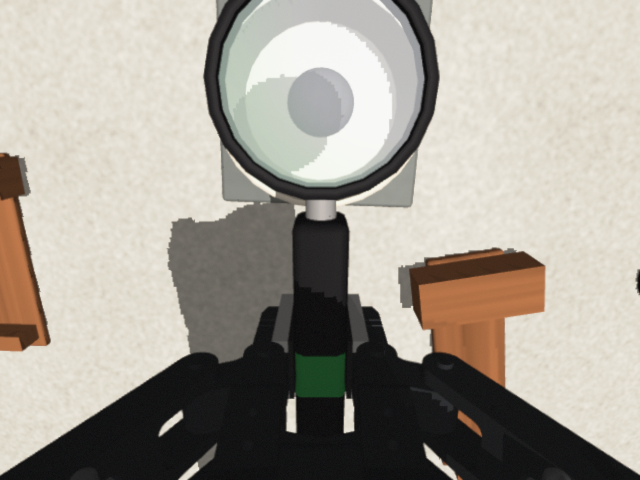

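The lens is centred at side (353.5,230.1) and scene (277.7,237.7). The ball is at (321,101) in the wrist view through the lens.

```bash
python3 - <<'E'
from fit import *
for o in (1,0):
  tr=lambda a,b:tri([(S,np.array(a)-o*off['S']),(D,np.array(b)-o*off['D'])])[0]
  L=tr([277.7,237.7],[353.5,230.1]);T=tr([253.5,261.1],[390.8,228.6]);B=tr([281.1,273.3],[348.8,274.2])
  print('lens',f(L),'tip',f(T),'ball',f(B),'post',f(tr([236.7,262],[414.4,213])))
W=viewer.get_calibration('wrist');p=state()['position'];print(f(p))
print('ball wrist',f(atz(W,[321,101],42)), 'lens',f(atz(W,[321.5,78],p[2]+22)),'band',f(atz(W,[320,375],p[2]+29)))
E
```

```text
[561.2  -1.5] -4.935738769588505 [186.85144553   0.56958457   1.30911856   0.27834474   1.40130838]
D post [0.4 0.6]
D tip [0.1 0.3]
D ball [ 0.1 -0.6]
D rim [-0.2 -1. ]
D c-- [-0.2  0.6]
D c+- [ 1.1 -0.2]
D c-+ [-0.5 -0.2]
D c++ [-0.8  0. ]
S post [0.2 0.8]
S tip [-0.1 -0.4]
S ball [ 0.1 -0.5]
S rim [0.6 0. ]
S c+- [-0.9 -0.3]
S c-+ [ 1.  -0.8]
S c++ [-1.1  1.6]
tip [640.9  -8.4 186.9]
sd z 2.877743804944216
lens [560.9  -1.9 189.8] tip [641.3  -7.5 186.7] ball [560.9  -1.8  39.1] post [684.9 -12.6 232. ]
lens [561.9  -1.4 185.4] tip [642.5  -7.1 182.4] ball [561.9  -1.3  33.9] post [686.2 -12.3 228. ]
[474.8   3.2 167.1]
ball wrist [561.6  -2.7  42. ] lens [562.4  -2.4 189.1] band [466.3   2.8 196.1]
```

By relative triangulation the lens is about 3 mm above the tip; by TCP it's about 1.7 mm above. Sideways agreement is about 1 mm. I'll lower 2 mm and hold.

>>> step_arm:
  moves:
    - [0, 0, 0, 0, 0, -0.1, 240]
    - [0, 0, 0, 0, 0, -0.2, 240]
    - [0, 0, 0, 0, 0, -0.2, 240]
    - [0, 0, 0, 0, 0, -0.2, 240]
    - [0, 0, 0, 0, 0, -0.2, 240]
    - [0, 0, 0, 0, 0, -0.2, 240]
    - [0, 0, 0, 0, 0, -0.2, 240]
    - [0, 0, 0, 0, 0, -0.2, 240]

```text
time: 21.2
position: [474.8, 3.2, 165.1]
eef_rot: [-0.0, 1.0, -0.025, 0.003]
contact_force: [0.1, -1.0, -1.1]
opening: 0.2
```

```bash
python3 - <<'E'
from h import *
s=state();print(s['time'],s['position'],s['eef_rot'],s['opening'],s['contact_force'],np.abs(s['joint_velocities']).max())
snap('wrist','wrist14.png');snap('side','side14.png')
E
```

```text
21.2 [474.81728448   3.19475573 165.10879388] [-9.60611501e-05  9.99690380e-01 -2.47326702e-02  2.72569211e-03] 0.20006549194454212 [ 0.14339296 -1.03695187 -1.10469246] 0.0024102355801435766
```

View pics/side14.png

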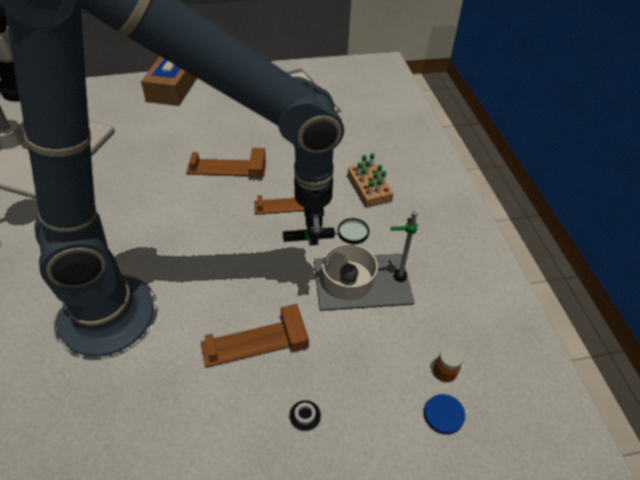

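The loupe is held still over the cup at (353,231), the ball is in the cup at (349,272), and the rack, jar, dish and pointer are where they were.

```bash
python3 -c "
from workcell import job
print(job.sign_off())"
```

```text
the job is handed in; nothing more can be done
None
```

I lowered the ball onto the seat ring and let go of it. Then I picked up the loupe from the smallest rest and handed the job in at 21.2 s while holding it over the ball. The hand-in gave no verdict.

- **Ball:** touchdown force was about 4 N, against the limit of 15 N. It still sat on the ring in the last pictures, and the scene and side views put its centre within 1 mm of the cup's axis. Those two views put its height 3 mm low or more (39 mm against 42 mm with the fitted camera offsets, 34 mm without). I took this as camera bias, since it came to rest where the seat ring should be.
- **Loupe sideways:** the lens was about 1 mm from the ball's centre. The wrist view was unchanged by the lift, so the loupe had not slipped or tilted, and the tool was within about 0.01 rad of vertical. The arm was at rest.
- **Lens height:** this is the least certain check, though within the 7 mm limit. The final lens height was about 184 mm going by the arm's position. My estimates of the pointer tip ranged from 183 to 187 mm. A direct comparison of lens and tip in the pictures put the lens 3 mm too high, so I lowered it 2 mm. I did not measure it again after that.
- **Surroundings:** the pointer, tube rack, jar and dish looked unmoved in the last side view.

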